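# Put the doming punches back in their holders by size

## Robot

A 6-joint arm with a two-finger parallel gripper is mounted at the origin on the work surface. World frame = base frame: x ahead of the robot, y to its left, z up, the work surface at z = 0. Lengths are in mm, angles in rad, forces in N, time in s.
With the tool pointing down it reaches from about 400 to 825 mm from the base axis. Payload 7 kg.
Tool frame: the origin (TCP) lies at the very end of the fingers, on their centre line; the grasp point (between the pads) lies 19 mm behind it; z points along the fingers, y is the line along which they close (so a half turn about z gives the same grasp; the last joint's range is limited). The gripper opens to 85 mm and grips with 20 to 120 N. Pads are 22 mm wide; open, the fingers measure 114 mm over their backs; the gripper's body (76 mm by 85 mm) begins 54 mm behind the grasp point. The pads swing forward as they close: fully open they stand 13 mm farther back than shut.
Start: joints at [1.493, 0.359, 0.012, 0, -1.224, -0.288], TCP at [241.452, 630.314, 231.302] pointing down, gripper open.
Joint ranges: [-3.07, 3.07], [-1.43, 2.12], [-1.02, 1.25], [-3.03, 1.67], [-3.05, -0], [-3.03, 3.03]. Speed limits (rad/s): [2.39, 2.39, 3.01, 3.14, 3.14, 3.14].

## Interface

Orientations are given as a 3x3 rotation matrix whose columns are the frame's x, y, z axes.
In Python, from plant import env, cams gives the robot as it stands.
- The arm moves only by the tool arm_command, never from a script. Its argument "commands" is a list of rows, each a list of 7 numbers: the opening, from 0 (shut) to 1 (fully open), then the shift along the tool's x, y, z in mm, then the turn, a rotation vector about the tool's x, y, z in degrees. In form: [[jaw, x, y, z, wx, wy, wz], ...]. A call has 1 to 8 rows; each row shifts and turns the commanded pose from where the row before left it, along the tool's axes as they then stand; what a row does not reach is not made up. A row lasts 1/10 s, in which the tool goes at most 50 mm and 8.59 degrees, less where a joint would pass 70% of its speed; a pose out of reach is approached as far as the arm can. A call is refused whole if a number of a shift passes 50 or a number of a turn 8.59, either way. A call with a gripper value outside its range is refused whole. The fingers move at their own pace and stop on an object; "force" is the grip in N (left out, the last holds). Time passes only in rows, so rows that do not move let the fingers close. It gives the time, the measured TCP pose, the force, the opening and the grip force at its end, in the units of the state.
- env.observe(): the state, without advancing time (a new reading comes with each control period).
- cams.read_camera(name): name is "side" or "top" or "wrist"; returns (picture, depth): 420x560x3 uint8, red, green, blue; 420x560 float32, mm along the optical axis (not along the pixel's ray), 0 where there is no reading.
- cams.camera_info(name): a dict with "camera_matrix" (3x3 intrinsics, pixels), "origin" and "rotation" of the camera in the world. Camera axes: x right, y up, looking along -z (the intrinsics and any distortion apply to the point x, -y, -z); pixel columns grow to the right and rows downward; lengths in mm; the calibration is good to about 2 mm. A picture is of the moment at which its call begins: read the wrist's pose just before it. camera_info takes no time and is no camera call; for the wrist camera it gives the pose at the moment of the call.
- env.job_done(): hands the job in; it is judged then, once.
Trained networks look in the newest picture that a camera, given by its name, has taken for a name from the list of things; names that differ only in an ending like _2 or _b are one class to them, and where a whole thing is asked for, a point or a joint stands for the part that bears it (a point fixed in the world has none). Each returns a list of dicts, best first, with "score" (0 to 1); they miss things now and then, are a little off and sometimes report something else, mostly with a low value. They report only what shows in the picture. A call takes as long as a camera call. They do not tell look-alikes from the thing itself.
- cams.trace(camera, thing): "region" (420x560 bool, what is visible of it).
- cams.landmark_of(camera, thing): "point" ([x, y, z] in mm, in world coordinates, good to about 4 mm: a listed point, or the origin of a listed thing).
The state is a dict: "t": time; "joint_positions": joint angles; "joint_velocities": joint speeds; "tau": joint torques, N m; "ee_pos": TCP position; "tool_rot": TCP orientation; "wrist_force": force on the tool from outside, world axes, zero at the start; "moment": the same for the moment, N m; "opening": opening from 0.0 (shut) to 1.0 (fully open); "grip_force": force on a finger pad.
Only numpy, scipy, OpenCV 4.12 (cv2) and the standard library are available. Lean on these libraries where they do the work, as an engineer would, in place of code of your own. Each camera call takes 0.05 s, during which the arm holds its last target. There are 200 camera calls.

## Task

Put the silversmith's four ball-headed doming punches away: stand each one upright, ball up, in the hole of the wooden holder of its own rank in size, the smallest ball in the smallest holder and so on up to the largest in the largest. Leave the two flat-topped punches standing where they are.

Things in the scene. Friction and masses are not known exactly. Their poses are not given: they have to be found in the camera images.
- punch_xs: doming punch with the smallest ball head: a round steel shank 14 mm across, dark, standing upright on its flat foot, with a bright steel ball 18 mm across on top; 76 mm tall overall, so the ball's centre is 67 mm above the foot. Loose. Origin at the centre of the foot, z up along the shank.
- punch_s: doming punch with the second smallest ball head: a round steel shank 17 mm across, dark, standing upright on its flat foot, with a bright steel ball 26 mm across on top; 76 mm tall overall, so the ball's centre is 63 mm above the foot. Loose. Origin at the centre of the foot, z up along the shank.
- punch_m: doming punch with the second largest ball head: a round steel shank 21 mm across, dark, standing upright on its flat foot, with a bright steel ball 34 mm across on top; 76 mm tall overall, so the ball's centre is 59 mm above the foot. Loose. Origin at the centre of the foot, z up along the shank.
- punch_l: doming punch with the largest ball head: a round steel shank 26 mm across, dark, standing upright on its flat foot, with a bright steel ball 42 mm across on top; 76 mm tall overall, so the ball's centre is 55 mm above the foot. Loose. Origin at the centre of the foot, z up along the shank.
- holder_xs: smallest of four turned light-wood holders, a round cup 52 mm across outside and 32 mm high, fixed to the bench, with one upright round hole 28 mm across and 22 mm deep (hole floor 10 mm above the bench, dark). Origin at the centre of the underside, on the bench, z up.
- holder_s: second smallest of four turned light-wood holders, a round cup 60 mm across outside and 32 mm high, fixed to the bench, with one upright round hole 36 mm across and 22 mm deep (hole floor 10 mm above the bench, dark). Origin at the centre of the underside, on the bench, z up.
- holder_m: second largest of four turned light-wood holders, a round cup 68 mm across outside and 32 mm high, fixed to the bench, with one upright round hole 44 mm across and 22 mm deep (hole floor 10 mm above the bench, dark). Origin at the centre of the underside, on the bench, z up.
- holder_l: largest of four turned light-wood holders, a round cup 78 mm across outside and 32 mm high, fixed to the bench, with one upright round hole 54 mm across and 22 mm deep (hole floor 10 mm above the bench, dark). Origin at the centre of the underside, on the bench, z up.
- flat_a: flat-topped steel punch, a plain dark cylinder 24 mm across and 64 mm tall with a bevelled flat top and no ball, standing upright on the bench. Loose; it is to stay where it is. Origin at the centre of its foot, z up.
- flat_b: flat-topped steel punch, a plain dark cylinder 32 mm across and 64 mm tall with a bevelled flat top and no ball, standing upright on the bench. Loose; it is to stay where it is. Origin at the centre of its foot, z up.
There are look-alikes about, which are no part of the job. What is shaped like the holder_l but green, purple or red is not meant.

How it is judged:
By the outcome, as a careful person would: the job done as asked, in the order asked, and still so for the second after the job is handed in, with the robot touching nothing.
It also fails if it takes over 106 s, if anything falls off the work surface, if the arm or the gripper's body presses on something with over 40 N, if the wrist force passes 120 N, or if a joint passes its speed limit or range.

## Working session

There is one attempt and no reset: what is moved stays moved. The work goes in short steps, Python scripts to look and compute and a tool call to move; the robot and the scene stay as the last step left them, time stands still between calls to the robot, and variables do not carry over. Pictures are saved under pics/ and viewed, at most 14 in all, crops included, and the job is handed in when it is done.

Besides the shell and the picture viewer there is one more tool, called after "Call:" as name(argument=value, ...) on one line, values as JSON. arm_command: Moves the arm, as the interface text tells. Its arguments: {"type":"object","properties":{"commands":{"type":"array"},"force":{"type":"number"}},"required":["commands"]}

```bash
mkdir -p pics; ls; python3 - <<'E'
from plant import env, cams
import cv2,numpy as np
s=env.observe();print(s['t'],s['ee_pos'],np.round(s['tool_rot'],3).tolist(),s['opening'])
for c in['top','side']:
    p,d=cams.read_camera(c);cv2.imwrite(f'pics/{c}0.png',p[:,:,::-1]);np.save(f'pics/{c}d.npy',d)
    i=cams.camera_info(c);print(c,i['origin'],np.round(i['rotation'],3).tolist(),i['camera_matrix'])
for t in['punch_xs','punch_s','punch_m','punch_l','holder_xs','holder_s','holder_m','holder_l','flat_a','flat_b']:
    print(t,[(round(r['score'],2),np.round(r['point']).tolist()) for r in cams.landmark_of('top',t)][:6])
print(env.observe()['t'])
E
```

```text
pics
0.0 [241.29073217 629.88183469 230.39523575] [[0.934, -0.358, -0.0], [-0.358, -0.934, -0.002], [0.0, 0.002, -1.0]] 0.9996243532377758
top [361.11762749 -17.67875177 953.48082371] [[-0.003, 0.989, -0.147], [-1.0, -0.007, -0.028], [-0.029, 0.146, 0.989]] [[428.06131407   0.         285.40820789]
 [  0.         428.06131407 212.58391661]
 [  0.           0.           1.        ]]
side [ 355.79166805 -499.2774779   607.84088976] [[0.962, 0.211, -0.171], [-0.271, 0.7, -0.66], [-0.02, 0.682, 0.731]] [[386.01062031   0.         280.28368078]
 [  0.         386.01062031 204.20194508]
 [  0.           0.           1.        ]]
punch_xs [(0.5, [566.0, 330.0, -3.0])]
punch_s [(0.9, [682.0, -147.0, 1.0]), (0.73, [440.0, 369.0, -0.0]), (0.61, [588.0, -353.0, 1.0])]
punch_m [(0.9, [682.0, -147.0, 1.0]), (0.73, [440.0, 369.0, -0.0]), (0.61, [588.0, -353.0, 1.0])]
punch_l [(0.9, [682.0, -147.0, 1.0]), (0.73, [440.0, 369.0, -0.0]), (0.61, [588.0, -353.0, 1.0])]
holder_xs [(0.8, [418.0, -244.0, -1.0])]
holder_s [(0.92, [348.0, 357.0, 0.0]), (0.86, [344.0, 117.0, 1.0]), (0.77, [402.0, 238.0, -2.0]), (0.71, [594.0, 16.0, 3.0]), (0.6, [278.0, 227.0, 2.0]), (0.6, [420.0, -246.0, 0.0])]
holder_m [(0.92, [348.0, 357.0, 0.0]), (0.86, [344.0, 117.0, 1.0]), (0.77, [402.0, 238.0, -2.0]), (0.71, [594.0, 16.0, 3.0]), (0.6, [278.0, 227.0, 2.0]), (0.6, [420.0, -246.0, 0.0])]
holder_l [(0.92, [348.0, 357.0, 0.0]), (0.86, [344.0, 117.0, 1.0]), (0.77, [402.0, 238.0, -2.0]), (0.71, [594.0, 16.0, 3.0]), (0.6, [278.0, 227.0, 2.0]), (0.6, [420.0, -246.0, 0.0])]
flat_a [(0.56, [541.0, -186.0, 2.0]), (0.51, [444.0, 85.0, 5.0])]
flat_b [(0.56, [541.0, -186.0, 2.0]), (0.51, [444.0, 85.0, 5.0])]
0.6
```

View pics/top0.png

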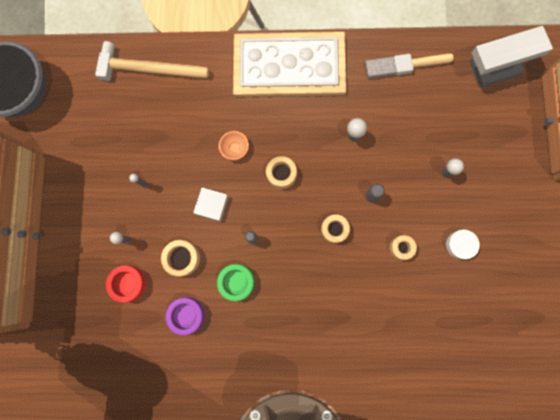

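View pics/side0.png

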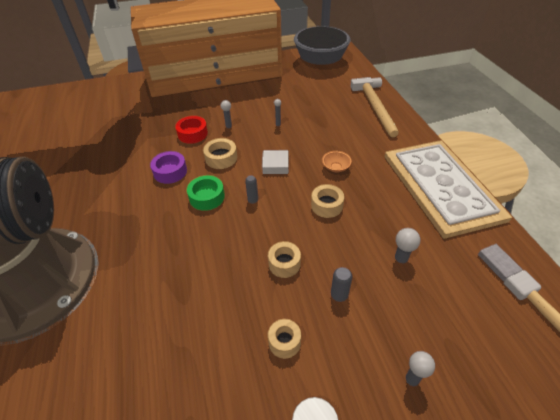

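Top view: balls at xs (134,178), s (117,238), m (455,167), l (357,128). Wooden holders at L (180,258), M (281,172), S (336,229), XS (403,247). Flats are at (251,237) and (376,193). The orange bowl at (233,146) and the coloured cups are not part of the job.

```bash
cat > h.py <<'E'
from plant import env, cams
import cv2,numpy as np
def ray(i,u,v,z):
    K=np.array(i['camera_matrix']);R=np.array(i['rotation']);o=np.array(i['origin'])
    d=R@np.array([(u-K[0,2])/K[0,0],-(v-K[1,2])/K[1,1],-1]);return o+d*(z-o[2])/d[2]
def proj(i,p):
    K=np.array(i['camera_matrix']);c=np.array(i['rotation']).T@(np.array(p)-i['origin']);return K[0,0]*c[0]/-c[2]+K[0,2],-K[1,1]*c[1]/-c[2]+K[1,2]
def st():
    s=env.observe();print(round(s['t'],2),np.round(s['ee_pos'],1),np.round(s['tool_rot'],3)[:,0],round(s['opening'],3),round(s['grip_force'],1),np.round(s['wrist_force'],1))
E
python3 - <<'E'
from h import *
p=cv2.imread('pics/top0.png');i=cams.camera_info('top')
hsv=cv2.cvtColor(p,cv2.COLOR_BGR2HSV)
ball=((hsv[...,1]<50)&(hsv[...,2]>85)).astype('uint8')
wood=((hsv[...,0]>13)&(hsv[...,0]<26)&(hsv[...,2]>150)&(hsv[...,1]>60)).astype('uint8')
def near(m,u,v,z,fill):
    n,l,s,c=cv2.connectedComponentsWithStats(m)
    k=min(range(1,n),key=lambda k:np.hypot(*(c[k]-[u,v]))+(99 if s[k,4]<15 else 0))
    q=cv2.findContours((l==k).astype('uint8'),0,1)[0][0]
    (cx,cy),r=cv2.minEnclosingCircle(q);a,b=s[k,:2]+s[k,2:4]/2-.5
    P=ray(i,a,b,z);print(np.round([cx,cy,r,a,b,s[k,4]],1),np.round(P,1),'diam~',round(2*r*(953-z)/428,1))
for n,u,v,z in[('xs',134,178,67),('s',117,238,63),('m',455,167,59),('l',357,128,55)]:print(n,end=' ');near(ball,u,v,z,0)
for n,u,v in[('XS',403,247),('S',336,229),('M',281,172),('L',180,258)]:print(n,end=' ');near(wood,u,v,32,1)
E
```

```text
xs [133.9 177.9   4.4 134.  177.5  55. ] [570.8 331.6  67. ] diam~ 18.1
s [116.5 238.    6.5 116.5 237.  110. ] [443.5 364.1  63. ] diam~ 27.2
m [454.  166.5   8.7 454.  166.  204. ] [ 591.  -350.9   59. ] diam~ 36.5
l [356.  128.5  10.3 356.5 128.5 284. ] [ 678.  -147.6   55. ] diam~ 43.2
XS [402.7 247.5  13.7 402.5 247.  443. ] [ 421.6 -241.5   32. ] diam~ 59.1
S [335.  228.   14.6 335.  228.  477. ] [463.2 -98.7  32. ] diam~ 62.7
M [281.1 171.6  16.2 280.5 171.5 531. ] [589.5  18.9  32. ] diam~ 69.7
L [178.9 257.5  18.8 179.  258.  659. ] [400.2 238.4  32. ] diam~ 81.0
```

Call:
arm_command(commands=[[1,0,0,0,0,0,-7],[1,0,0,0,0,0,-7],[1,0,0,0,0,0,-7]], force=50)

```text
t: 0.9
ee_pos: [241.4, 630.3, 231.3]
tool_rot: [[1.0, 0.006, -0.0], [0.006, -1.0, 0.0], [-0.0, -0.0, -1.0]]
wrist_force: [0.6, 0.5, -0.5]
opening: 1.001
grip_force: 0.0
```

Call:
arm_command(commands=[[1,41,37,0,0,0,0],[1,41,37,0,0,0,0],[1,41,37,0,0,0,0],[1,41,37,0,0,0,0],[1,41,37,0,0,0,0],[1,41,37,0,0,0,0],[1,41,38,0,0,0,0],[1,42,39,0,0,0,0]])

```text
t: 1.7
ee_pos: [539.0, 360.0, 231.6]
tool_rot: [[1.0, 0.001, 0.0], [0.001, -1.0, 0.0], [0.0, -0.0, -1.0]]
wrist_force: [1.1, 0.7, -0.5]
opening: 0.998
grip_force: 0.0
```

```bash
python3 - <<'E'
from h import *
st();i=cams.camera_info('wrist')
p,d=cams.read_camera('wrist');cv2.imwrite('pics/w1.png',p[:,:,::-1]);st()
print(np.round(i['origin']),np.round(i['rotation'],2).tolist(),i['camera_matrix'][0])
print(proj(i,[571,331.6,67]))
E
```

```text
1.7 [539.  360.  231.6] [1.    0.001 0.   ] 0.998 0.0 [ 1.1  0.7 -0.5]
1.75 [543.1 355.2 231.3] [ 1.    -0.003  0.001] 0.999 0.0 [ 3.2 -0.3  0.5]
[621. 360. 374.] [[0.0, 0.95, 0.32], [-1.0, 0.0, 0.0], [0.0, -0.32, 0.95]] [314.16383581   0.         278.98279932]
(np.float64(307.7577448196105), np.float64(159.60254493871963))
```

View pics/w1.png

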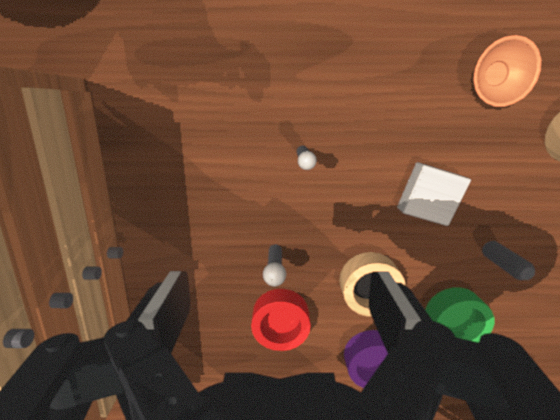

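The xs ball shows at (307,160), where the top-camera estimate predicts (308,160). The two agree, so I descend and grasp.

Call:
arm_command(commands=[[1,0,0,40,0,0,0],[1,0,0,50,0,0,0],[1,0,0,50,0,0,0],[1,0,0,30,0,0,0],[1,0,-1,14,0,0,0],[1,0,0,0,0,0,0],[1,0,0,0,0,0,0]])

```text
t: 2.45
ee_pos: [538.5, 363.5, 48.8]
tool_rot: [[1.0, 0.001, 0.002], [0.001, -1.0, 0.001], [0.002, -0.001, -1.0]]
wrist_force: [-0.1, -0.4, 0.9]
opening: 0.997
grip_force: 0.0
```

Call:
arm_command(commands=[[0,0,0,0,0,0,0],[0,0,0,0,0,0,0],[0,0,0,0,0,0,0],[0,0,0,0,0,0,0],[0,0,0,0,0,0,0],[0,0,0,0,0,0,0],[0,0,0,0,0,0,0],[0,0,0,0,0,0,0]])

```text
t: 3.25
ee_pos: [537.7, 362.5, 47.2]
tool_rot: [[1.0, 0.001, -0.0], [0.001, -1.0, -0.0], [-0.0, 0.0, -1.0]]
wrist_force: [0.6, 0.3, 0.2]
opening: 0.001
grip_force: 0.0
```

The long travel rows were shortened by the joint limits, so the jaws closed on nothing 33 mm short. I go up, open, correct and check before descending.

Call:
arm_command(commands=[[0,0,0,-35,0,0,0],[0,0,0,-30,0,0,0],[1,11,10,0,0,0,0],[1,11,10,0,0,0,0],[1,11,10,0,0,0,0],[1,0,0,0,0,0,0],[1,0,0,0,0,0,0],[1,0,0,0,0,0,0]])

```text
t: 4.05
ee_pos: [570.5, 332.2, 111.5]
tool_rot: [[1.0, 0.0, -0.001], [0.0, -1.0, -0.001], [-0.001, 0.001, -1.0]]
wrist_force: [0.5, 0.8, 0.8]
opening: 0.993
grip_force: 0.0
```

```bash
python3 - <<'E'
from h import *
st();p,d=cams.read_camera('top');cv2.imwrite('pics/t2.png',p[60:360,20:420,::-1]);st()
E
```

```text
4.05 [570.5 332.2 111.5] [ 1.     0.    -0.001] 0.993 0.0 [0.5 0.8 0.8]
4.1 [570.4 332.5 111.7] [ 1.     0.001 -0.001] 1.001 0.0 [-0.2  0.  -0.2]
```

View pics/t2.png

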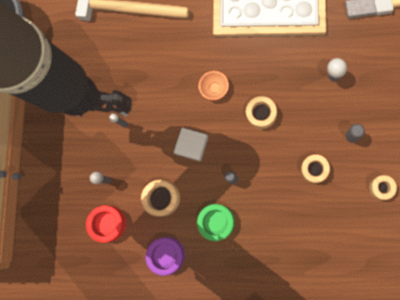

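The xs ball is unmoved at full-frame (133,177), with the gripper right above it. Now descend and close.

Call:
arm_command(commands=[[1,0,0,32,0,0,0],[1,0,0,32,0,0,0],[1,0,0,0,0,0,0],[0,0,0,0,0,0,0],[0,0,0,0,0,0,0],[0,0,0,0,0,0,0],[0,0,0,0,0,0,0],[0,0,0,0,0,0,0]])

```text
t: 4.9
ee_pos: [571.2, 333.0, 49.5]
tool_rot: [[1.0, 0.001, 0.001], [0.001, -1.0, 0.001], [0.001, -0.001, -1.0]]
wrist_force: [0.3, -0.6, 3.9]
opening: 0.174
grip_force: 48.7
```

Call:
arm_command(commands=[[0,0,0,0,0,0,0],[0,0,0,0,0,0,0],[0,0,0,-10,0,0,0],[0,0,0,-20,0,0,0],[0,0,0,-30,0,0,0],[0,0,0,-30,0,0,0]])

```text
t: 5.5
ee_pos: [570.2, 332.1, 139.1]
tool_rot: [[1.0, 0.001, -0.001], [0.001, -1.0, -0.001], [-0.001, 0.001, -1.0]]
wrist_force: [0.6, 1.1, -1.1]
opening: 0.174
grip_force: 48.7
```

```bash
python3 - <<'E'
from h import *
p,d=cams.read_camera('side');i=cams.camera_info('side');u,v=map(int,proj(i,[570,332,140]));print(u,v)
c=p[max(v-50,0):v+70,u-60:u+60,::-1];cv2.imwrite('pics/s3.png',cv2.resize(c,None,fx=4,fy=4,interpolation=2))
E
```

```text
276 75
```

View pics/s3.png

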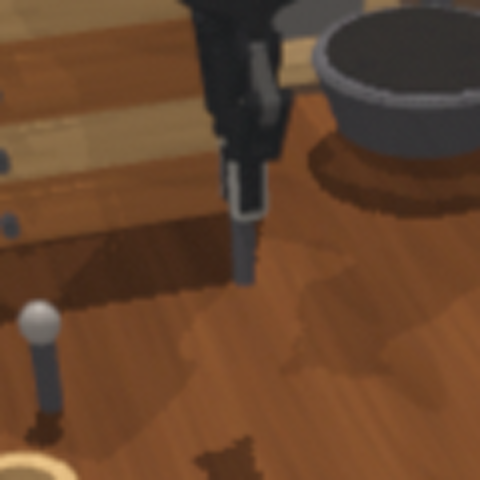

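The punch hangs straight in the jaws. Carry it to holder_xs.

Call:
arm_command(commands=[[0,-5,18,0,0,0,0],[0,-9,35,0,0,0,0],[0,-9,35,0,0,0,0],[0,-9,35,0,0,0,0],[0,-9,35,0,0,0,0],[0,-9,35,0,0,0,0],[0,-9,35,0,0,0,0],[0,-9,35,0,0,0,0]], force=70)

```text
t: 6.35
ee_pos: [502.1, 68.1, 138.6]
tool_rot: [[1.0, 0.001, 0.0], [0.001, -1.0, 0.0], [0.0, -0.0, -1.0]]
wrist_force: [0.1, 0.5, -0.7]
opening: 0.164
grip_force: 68.2
```

Call:
arm_command(commands=[[0,-9,35,0,0,0,0],[0,-9,35,0,0,0,0],[0,-9,35,0,0,0,0],[0,-9,35,0,0,0,0],[0,-9,35,0,0,0,0],[0,-9,35,0,0,0,0],[0,-9,35,0,0,0,0],[0,0,0,0,0,0,0]])

```text
t: 7.15
ee_pos: [438.4, -178.2, 138.4]
tool_rot: [[1.0, -0.003, -0.001], [-0.003, -1.0, 0.0], [-0.001, -0.0, -1.0]]
wrist_force: [0.5, 0.4, -0.6]
opening: 0.167
grip_force: 68.3
```

Remaining: x −17, world y −63.

Call:
arm_command(commands=[[0,-7,28,0,0,0,0],[0,-7,25,0,0,0,0],[0,-3,10,0,0,0,0],[0,0,0,0,0,0,0],[0,0,0,0,0,0,0]])

```text
t: 7.65
ee_pos: [423.1, -238.2, 138.3]
tool_rot: [[1.0, 0.0, 0.0], [0.0, -1.0, 0.0], [0.0, -0.0, -1.0]]
wrist_force: [0.2, 0.2, -1.5]
opening: 0.163
grip_force: 68.5
```

```bash
python3 - <<'E'
from h import *
st();i=cams.camera_info('wrist')
p,d=cams.read_camera('wrist');cv2.imwrite('pics/w4.png',p[:,:,::-1])
print('holder rim centre pred',proj(i,[421.6,-241.5,32]),'foot pred',proj(i,np.array(env.observe()['ee_pos'])-[0,0,47]))
E
```

```text
7.65 [ 423.1 -238.2  138.3] [1. 0. 0.] 0.163 68.5 [ 0.2  0.2 -1.5]
holder rim centre pred (np.float64(282.5671553275111), np.float64(211.03686023182794)) foot pred (np.float64(278.23981497017957), np.float64(237.4271316670827))
```

View pics/w4.png

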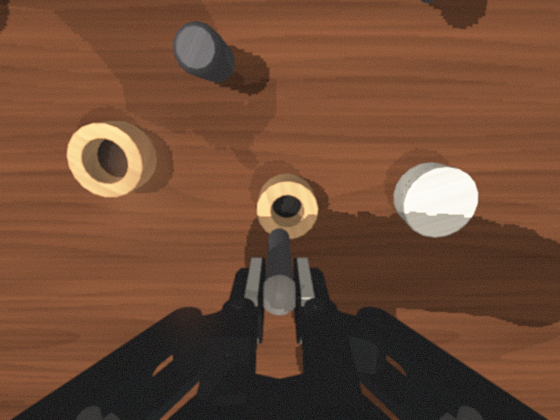

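The rim of holder_xs is near (287,207), slightly off the prediction of (283,211). The punch foot is near (279,237), as predicted. I refine the holder centre from the wrist image.

```bash
cat >> h.py <<'E'
def rim(img,i,c,z=32,rad=22):
    # circle fit of light-wood mask in the z=32 plane, wrist image; c = approx world centre
    K=np.array(i['camera_matrix']);g=np.mgrid[-60:61,-60:61]  # x,y mm offsets
    P=[proj(i,[c[0]+a,c[1]+b,z]) for a,b in zip(g[0].ravel(),g[1].ravel())]
    m=np.array(P,'float32').reshape(121,121,2);w=cv2.remap(img,m[...,0],m[...,1],1)
    h=cv2.cvtColor(w,cv2.COLOR_BGR2HSV);k=((h[...,0]>13)&(h[...,0]<28)&(h[...,2]>150)&(h[...,1]>60)).astype('uint8')
    best=None
    for R in[rad]:
        y,x=np.mgrid[-R-14:R+15,-R-14:R+15];r=np.hypot(x,y);inn=R-12
        ker=np.where((r<=R)&(r>inn),1.,0);ker[r<=inn]=-.7;ker[(r>R)&(r<R+6)]=-.5
        s=cv2.filter2D(k.astype('float32'),-1,ker.astype('float32'),borderType=cv2.BORDER_CONSTANT)
        _,v,_,l=cv2.minMaxLoc(s);print('rim',R,round(v),'of',ker[ker>0].sum(),'centre',c[0]+l[1]-60,c[1]+l[0]-60)
    return w
E
python3 - <<'E'
from h import *
i=cams.camera_info('wrist');w=rim(cv2.imread('pics/w4.png'),i,[421.6,-241.5],rad=26)
w=rim(cv2.imread('pics/w4.png'),i,[463,-99],rad=30)
E
```

```text
rim 26 1211 of 1508.0 centre 422.6 -244.5
rim 30 1728 of 1812.0 centre 464 -100
```

Call:
arm_command(commands=[[0,0,6,20,0,0,0],[0,0,0,20,0,0,0],[0,0,0,15,0,0,0],[0,0,0,10,0,0,0],[0,0,0,7,0,0,0],[0,0,0,5,0,0,0],[0,0,0,0,0,0,0],[0,0,0,0,0,0,0]])

```text
t: 8.5
ee_pos: [423.5, -244.6, 61.7]
tool_rot: [[1.0, 0.001, 0.001], [0.001, -1.0, -0.0], [0.001, 0.0, -1.0]]
wrist_force: [-0.2, -0.2, -0.8]
opening: 0.164
grip_force: 68.5
```

Call:
arm_command(commands=[[0,0,0,2,0,0,0],[0,0,0,1,0,0,0],[0,0,0,0,0,0,0]])

```text
t: 8.8
ee_pos: [424.4, -244.9, 59.5]
tool_rot: [[1.0, 0.001, 0.003], [0.001, -1.0, -0.001], [0.003, 0.001, -1.0]]
wrist_force: [-0.3, -0.4, 7.4]
opening: 0.166
grip_force: 69.2
```

Foot contact at 7 N with TCP z 59.5, as expected. Release, rise and look.

Call:
arm_command(commands=[[0.3,0,0,0,0,0,0],[0.6,0,0,0,0,0,0],[1,0,0,0,0,0,0],[1,0,0,0,0,0,0],[1,0,0,-30,0,0,0],[1,0,0,-40,0,0,0],[1,0,0,-40,0,0,0],[1,0,0,0,0,0,0]])

```text
t: 9.6
ee_pos: [426.2, -245.5, 173.7]
tool_rot: [[1.0, 0.002, 0.009], [0.002, -1.0, -0.003], [0.009, 0.003, -1.0]]
wrist_force: [0.8, 0.8, -0.8]
opening: 1.002
grip_force: 0.0
```

```bash
python3 - <<'E'
from h import *
st();i=cams.camera_info('wrist')
p,d=cams.read_camera('wrist');cv2.imwrite('pics/w5.png',p[60:330,60:500,::-1]);print('ball pred',proj(i,[424,-245,77]))
E
```

```text
9.6 [ 426.2 -245.5  173.7] [1.    0.002 0.009] 1.002 0.0 [ 0.8  0.8 -0.8]
ball pred (np.float64(277.64496220049466), np.float64(216.55260211997657))
```

View pics/w5.png

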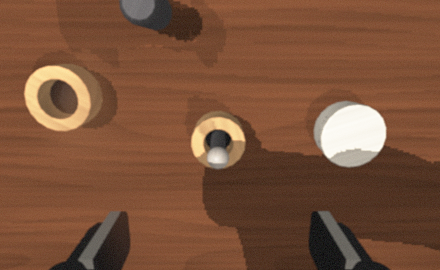

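The xs ball is at full-frame (278,217), exactly as predicted for upright in holder_xs. Next is punch_s.

Call:
arm_command(commands=[[1,1,-20,0,0,0,0],[1,1,-36,0,0,0,0],[1,1,-36,0,0,0,0],[1,1,-36,0,0,0,0],[1,1,-36,0,0,0,0],[1,1,-36,0,0,0,0],[1,1,-36,0,0,0,0],[1,1,-36,0,0,0,0]])

```text
t: 10.45
ee_pos: [430.0, 28.7, 167.4]
tool_rot: [[1.0, 0.001, -0.001], [0.001, -1.0, -0.001], [-0.001, 0.001, -1.0]]
wrist_force: [1.3, -1.2, -0.8]
opening: 1.001
grip_force: 0.0
```

Call:
arm_command(commands=[[1,1,-36,0,0,0,0],[1,1,-36,0,0,0,0],[1,1,-36,0,0,0,0],[1,1,-36,0,0,0,0],[1,1,-36,0,0,0,0],[1,1,-36,0,0,0,0],[1,1,-36,0,0,0,0],[1,0,0,0,0,0,0]])

```text
t: 11.25
ee_pos: [437.7, 282.6, 166.9]
tool_rot: [[1.0, 0.003, -0.001], [0.003, -1.0, -0.001], [-0.001, 0.001, -1.0]]
wrist_force: [-0.7, -0.7, -0.6]
opening: 0.999
grip_force: 0.0
```

Call:
arm_command(commands=[[1,2,-30,0,0,0,0],[1,2,-30,0,0,0,0],[1,2,-21,0,0,0,0],[1,0,0,0,0,0,0],[1,0,0,0,0,0,0]])

```text
t: 11.75
ee_pos: [443.1, 359.7, 167.0]
tool_rot: [[1.0, 0.001, -0.002], [0.001, -1.0, -0.002], [-0.002, 0.002, -1.0]]
wrist_force: [-1.0, -0.8, -0.2]
opening: 0.998
grip_force: 0.0
```

```bash
cat >> h.py <<'E'
def ballat(name,c,z,up=True):
    i=cams.camera_info(name);p,d=cams.read_camera(name);h=cv2.cvtColor(p,cv2.COLOR_RGB2HSV)
    u,v=proj(i,[c[0],c[1],z]);m=((h[...,1]<50)&(h[...,2]>85)).astype('uint8')
    n,l,s,cc=cv2.connectedComponentsWithStats(m)
    k=min(range(1,n),key=lambda k:np.hypot(*(cc[k]-[u,v]))+(999 if s[k,4]<30 else 0))
    a,b=s[k,:2]+s[k,2:4]/2-.5
    print(name,'pred',np.round([u,v]),'seen',a,b,s[k,4],'->',np.round(ray(i,a,b,z),1))
    return p
E
python3 - <<'E'
from h import *
st();ballat('wrist',[443.5,364],63);st()
E
```

```text
11.75 [443.1 359.7 167. ] [ 1.     0.001 -0.002] 0.998 0.0 [-1.  -0.8 -0.2]
wrist pred [273. 210.] seen 271.5 210.0 755 -> [443.1 365.4  63. ]
11.8 [443.2 359.4 167.3] [ 1.     0.    -0.001] 0.998 0.0 [ 0.  -0.7 -0.2]
```

Call:
arm_command(commands=[[1,0,-5,10,0,0,0],[1,0,0,35,0,0,0],[1,0,0,40,0,0,0],[1,0,0,30,0,0,0],[1,0,0,10,0,0,0],[1,0,0,0,0,0,0],[1,0,0,0,0,0,0]])

```text
t: 12.5
ee_pos: [444.3, 366.0, 44.4]
tool_rot: [[1.0, 0.001, 0.001], [0.001, -1.0, 0.001], [0.001, -0.001, -1.0]]
wrist_force: [0.5, -0.4, 0.1]
opening: 0.999
grip_force: 0.0
```

Call:
arm_command(commands=[[0,0,0,0,0,0,0],[0,0,0,0,0,0,0],[0,0,0,0,0,0,0],[0,0,0,0,0,0,0],[0,0,0,0,0,0,0],[0,0,0,0,0,0,0],[0,0,0,0,0,0,0]])

```text
t: 13.2
ee_pos: [444.0, 365.8, 44.1]
tool_rot: [[1.0, 0.001, 0.001], [0.001, -1.0, 0.001], [0.001, -0.001, -1.0]]
wrist_force: [-0.4, -0.4, 4.7]
opening: 0.262
grip_force: 68.2
```

Call:
arm_command(commands=[[0,0,0,-10,0,0,0],[0,0,0,-25,0,0,0],[0,0,0,-30,0,0,0],[0,0,0,-30,0,0,0],[0,1,15,0,0,0,0],[0,1,33,0,0,0,0],[0,1,33,0,0,0,0],[0,2,33,0,0,0,0]])

```text
t: 14.0
ee_pos: [448.0, 249.7, 138.1]
tool_rot: [[1.0, 0.001, -0.001], [0.001, -1.0, -0.0], [-0.001, 0.0, -1.0]]
wrist_force: [-0.0, 0.7, -0.7]
opening: 0.267
grip_force: 68.7
```

Call:
arm_command(commands=[[0,2,33,0,0,0,0],[0,2,33,0,0,0,0],[0,2,33,0,0,0,0],[0,2,33,0,0,0,0],[0,1,33,0,0,0,0],[0,1,33,0,0,0,0],[0,1,33,0,0,0,0],[0,1,33,0,0,0,0]])

```text
t: 14.8
ee_pos: [460.1, -14.1, 138.3]
tool_rot: [[1.0, 0.001, -0.0], [0.001, -1.0, 0.0], [-0.0, -0.0, -1.0]]
wrist_force: [0.9, -1.7, -1.0]
opening: 0.267
grip_force: 68.7
```

Call:
arm_command(commands=[[0,1,32,0,0,0,0],[0,1,32,0,0,0,0],[0,1,21,0,0,0,0],[0,0,0,0,0,0,0],[0,0,0,0,0,0,0]])

```text
t: 15.3
ee_pos: [463.3, -98.1, 138.1]
tool_rot: [[1.0, -0.001, -0.001], [-0.001, -1.0, 0.0], [-0.001, -0.0, -1.0]]
wrist_force: [-0.3, -0.1, -1.3]
opening: 0.266
grip_force: 68.8
```

```bash
python3 - <<'E'
from h import *
st();i=cams.camera_info('wrist')
p,d=cams.read_camera('wrist');cv2.imwrite('pics/w6.png',p[60:360,80:480,::-1])
rim(p[:,:,::-1].copy(),i,[463.5,-99.5],rad=30)
E
```

```text
15.3 [463.3 -98.1 138.1] [ 1.    -0.001 -0.001] 0.266 68.8 [-0.3 -0.1 -1.3]
rim 30 1480 of 1812.0 centre 464.5 -99.5
```

View pics/w6.png

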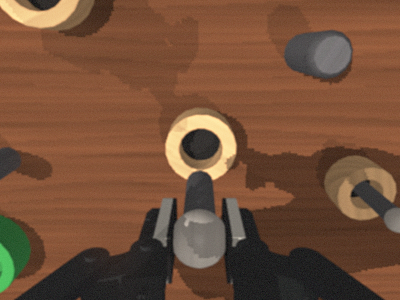

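Punch s hangs straight, and its hole is at crop (202,145), in line with it. Lower it.

Call:
arm_command(commands=[[0,1,1,20,0,0,0],[0,0,0,20,0,0,0],[0,0,0,18,0,0,0],[0,0,0,12,0,0,0],[0,0,0,8,0,0,0],[0,0,0,4,0,0,0],[0,0,0,2,0,0,0],[0,0,0,0,0,0,0]])

```text
t: 16.15
ee_pos: [465.3, -98.3, 54.6]
tool_rot: [[1.0, 0.001, 0.001], [0.001, -1.0, 0.0], [0.001, -0.0, -1.0]]
wrist_force: [0.1, -0.5, -0.8]
opening: 0.262
grip_force: 68.9
```

Call:
arm_command(commands=[[0,0,0,1,0,0,0],[0,0,0,1,0,0,0],[0,0,0,0,0,0,0]])

```text
t: 16.45
ee_pos: [466.8, -98.5, 54.1]
tool_rot: [[1.0, 0.002, 0.004], [0.002, -1.0, -0.0], [0.004, 0.0, -1.0]]
wrist_force: [-1.9, -0.4, 10.9]
opening: 0.267
grip_force: 69.9
```

Call:
arm_command(commands=[[0.4,0,0,0,0,0,0],[0.7,0,0,0,0,0,0],[1,0,0,0,0,0,0],[1,0,0,0,0,0,0],[1,0,0,-30,0,0,0],[1,0,0,-40,0,0,0],[1,0,0,-40,0,0,0],[1,0,0,0,0,0,0]])

```text
t: 17.25
ee_pos: [468.2, -98.4, 167.6]
tool_rot: [[1.0, 0.002, 0.009], [0.002, -1.0, 0.0], [0.009, -0.0, -1.0]]
wrist_force: [0.2, 0.4, -0.9]
opening: 0.999
grip_force: 0.0
```

```bash
python3 - <<'E'
from h import *
st();ballat('wrist',[465,-99],73)
E
```

```text
17.25 [468.2 -98.4 167.6] [1.    0.002 0.009] 0.999 0.0 [ 0.2  0.4 -0.9]
wrist pred [279. 219.] seen 279.0 218.5 782 -> [465.2 -98.7  73. ]
```

punch_s stands in holder_s; its ball was seen where predicted. Now punch_m.

Call:
arm_command(commands=[[1,9,18,0,0,0,0],[1,15,30,0,0,0,0],[1,15,30,0,0,0,0],[1,15,30,0,0,0,0],[1,15,30,0,0,0,0],[1,15,30,0,0,0,0],[1,15,30,0,0,0,0],[1,15,30,0,0,0,0]])

```text
t: 18.1
ee_pos: [579.0, -327.5, 160.5]
tool_rot: [[1.0, 0.0, -0.002], [0.0, -1.0, 0.001], [-0.002, -0.001, -1.0]]
wrist_force: [0.1, 0.3, 0.6]
opening: 0.998
grip_force: 0.0
```

Call:
arm_command(commands=[[1,9,25,0,0,0,0],[1,0,0,0,0,0,0],[1,0,0,0,0,0,0]])

```text
t: 18.4
ee_pos: [587.3, -351.6, 160.2]
tool_rot: [[1.0, -0.001, -0.003], [-0.001, -1.0, 0.001], [-0.003, -0.001, -1.0]]
wrist_force: [0.1, 1.3, -0.4]
opening: 0.998
grip_force: 0.0
```

```bash
python3 - <<'E'
from h import *
st();ballat('wrist',[591,-351],59)
E
```

```text
18.4 [ 587.3 -351.6  160.2] [ 1.    -0.001 -0.003] 0.998 0.0 [ 0.1  1.3 -0.4]
wrist pred [278. 207.] seen 280.5 207.0 1319 -> [ 590.6 -353.    59. ]
```

Call:
arm_command(commands=[[1,3,1,10,0,0,0],[1,0,0,35,0,0,0],[1,0,0,37,0,0,0],[1,0,0,30,0,0,0],[1,0,0,10,0,0,0],[1,0,0,0,0,0,0],[1,0,0,0,0,0,0]])

```text
t: 19.15
ee_pos: [592.2, -352.5, 41.7]
tool_rot: [[1.0, 0.002, 0.002], [0.002, -1.0, -0.001], [0.002, 0.001, -1.0]]
wrist_force: [-0.2, 0.5, 0.8]
opening: 1.002
grip_force: 0.0
```

Call:
arm_command(commands=[[0,0,0,0,0,0,0],[0,0,0,0,0,0,0],[0,0,0,0,0,0,0],[0,0,0,0,0,0,0],[0,0,0,0,0,0,0],[0,0,0,0,0,0,0],[0,0,0,0,0,0,0]])

```text
t: 19.85
ee_pos: [591.8, -352.6, 41.5]
tool_rot: [[1.0, 0.001, 0.001], [0.001, -1.0, -0.001], [0.001, 0.001, -1.0]]
wrist_force: [-0.1, 1.9, 5.0]
opening: 0.365
grip_force: 68.7
```

Call:
arm_command(commands=[[0,0,0,-10,0,0,0],[0,0,0,-25,0,0,0],[0,0,0,-30,0,0,0],[0,0,0,-30,0,0,0],[0,0,-15,0,0,0,0],[0,0,-32,0,0,0,0],[0,0,-32,0,0,0,0],[0,0,-32,0,0,0,0]], force=80)

```text
t: 20.65
ee_pos: [590.2, -240.0, 134.7]
tool_rot: [[1.0, -0.0, -0.001], [-0.0, -1.0, 0.001], [-0.001, -0.001, -1.0]]
wrist_force: [0.7, 0.0, -2.7]
opening: 0.361
grip_force: 79.5
```

Call:
arm_command(commands=[[0,0,-32,0,0,0,0],[0,0,-32,0,0,0,0],[0,0,-32,0,0,0,0],[0,0,-32,0,0,0,0],[0,0,-32,0,0,0,0],[0,0,-32,0,0,0,0],[0,0,-32,0,0,0,0],[0,-2,-18,0,0,0,0]])

```text
t: 21.45
ee_pos: [588.3, 2.9, 134.9]
tool_rot: [[1.0, 0.002, -0.001], [0.002, -1.0, 0.0], [-0.001, -0.0, -1.0]]
wrist_force: [-0.1, -0.5, -2.7]
opening: 0.359
grip_force: 79.6
```

Call:
arm_command(commands=[[0,0,0,0,0,0,0],[0,0,0,0,0,0,0]])

```text
t: 21.65
ee_pos: [588.3, 0.9, 135.0]
tool_rot: [[1.0, 0.002, -0.001], [0.002, -1.0, -0.0], [-0.001, 0.0, -1.0]]
wrist_force: [-0.0, 0.3, -2.5]
opening: 0.358
grip_force: 79.6
```

```bash
python3 - <<'E'
from h import *
st();i=cams.camera_info('wrist')
p,d=cams.read_camera('wrist');cv2.imwrite('pics/w7.png',p[60:360,80:480,::-1])
rim(p[:,:,::-1].copy(),i,[589.5,18.9],rad=34)
E
```

```text
21.65 [588.3   0.9 135. ] [ 1.     0.002 -0.001] 0.358 79.6 [-0.   0.3 -2.5]
rim 34 1743 of 2108.0 centre 592.5 17.900000000000006
```

View pics/w7.png

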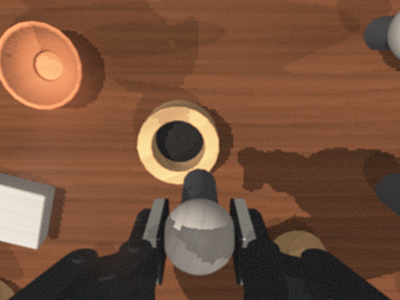

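Holder_m's hole is at crop (179,142), about 17 mm to the left of the punch, matching the numbers. Shift and lower.

Call:
arm_command(commands=[[0,3,-17,0,0,0,0],[0,0,0,20,0,0,0],[0,0,0,20,0,0,0],[0,0,0,18,0,0,0],[0,0,0,12,0,0,0],[0,0,0,8,0,0,0],[0,0,0,4,0,0,0],[0,0,0,0,0,0,0]])

```text
t: 22.5
ee_pos: [592.0, 17.5, 53.2]
tool_rot: [[1.0, 0.001, -0.0], [0.001, -1.0, -0.0], [-0.0, 0.0, -1.0]]
wrist_force: [0.7, 0.2, -2.6]
opening: 0.358
grip_force: 79.7
```

Call:
arm_command(commands=[[0,0,0,1,0,0,0],[0,0,0,1,0,0,0],[0,0,0,0,0,0,0]])

```text
t: 22.8
ee_pos: [592.1, 17.6, 51.7]
tool_rot: [[1.0, 0.001, 0.001], [0.001, -1.0, 0.0], [0.001, -0.0, -1.0]]
wrist_force: [-0.6, 0.2, -2.3]
opening: 0.359
grip_force: 79.7
```

Call:
arm_command(commands=[[0,0,0,1,0,0,0],[0,0,0,0,0,0,0]])

```text
t: 23.0
ee_pos: [592.8, 17.7, 51.6]
tool_rot: [[1.0, 0.001, 0.002], [0.001, -1.0, 0.0], [0.002, -0.0, -1.0]]
wrist_force: [-1.2, -0.5, 4.6]
opening: 0.359
grip_force: 80.5
```

Contact. Release, rise and check.

Call:
arm_command(commands=[[0.5,0,0,0,0,0,0],[0.8,0,0,0,0,0,0],[1,0,0,0,0,0,0],[1,0,0,0,0,0,0],[1,0,0,-30,0,0,0],[1,0,0,-40,0,0,0],[1,0,0,-40,0,0,0],[1,0,0,0,0,0,0]])

```text
t: 23.8
ee_pos: [595.3, 18.1, 166.4]
tool_rot: [[1.0, 0.002, 0.01], [0.002, -1.0, 0.002], [0.01, -0.002, -1.0]]
wrist_force: [0.6, 0.4, -0.1]
opening: 1.0
grip_force: 0.0
```

```bash
python3 - <<'E'
from h import *
st();ballat('wrist',[592,18],69)
E
```

```text
23.8 [595.3  18.1 166.4] [1.    0.002 0.01 ] 1.0 0.0 [ 0.6  0.4 -0.1]
wrist pred [279. 218.] seen 279.5 218.0 1318 -> [591.7  17.6  69. ]
```

Call:
arm_command(commands=[[1,10,18,0,0,0,0],[1,16,30,0,0,0,0],[1,16,30,0,0,0,0],[1,16,30,0,0,0,0],[1,16,30,0,0,0,0],[1,13,27,0,0,0,0],[1,0,0,0,0,0,0],[1,0,0,0,0,0,0]])

```text
t: 24.65
ee_pos: [678.4, -148.0, 158.5]
tool_rot: [[1.0, -0.001, -0.002], [-0.001, -1.0, 0.0], [-0.002, -0.0, -1.0]]
wrist_force: [-1.2, 0.3, 0.6]
opening: 0.998
grip_force: 0.0
```

```bash
python3 - <<'E'
from h import *
st();ballat('wrist',[678,-147.6],55)
E
```

```text
24.65 [ 678.4 -148.   158.5] [ 1.    -0.001 -0.002] 0.998 0.0 [-1.2  0.3  0.6]
wrist pred [278. 210.] seen 279.0 208.0 1986 -> [ 680.1 -148.3   55. ]
```

punch_m is standing in its holder. Grasp punch_l.

Call:
arm_command(commands=[[1,1,0,10,0,0,0],[1,0,0,35,0,0,0],[1,0,0,37,0,0,0],[1,0,0,30,0,0,0],[1,0,0,13,0,0,0],[1,0,0,0,0,0,0],[1,0,0,0,0,0,0]])

```text
t: 25.4
ee_pos: [680.8, -147.0, 36.4]
tool_rot: [[1.0, 0.002, 0.001], [0.002, -1.0, -0.0], [0.001, 0.0, -1.0]]
wrist_force: [0.6, 0.0, 0.6]
opening: 0.999
grip_force: 0.0
```

Call:
arm_command(commands=[[0,0,0,0,0,0,0],[0,0,0,0,0,0,0],[0,0,0,0,0,0,0],[0,0,0,0,0,0,0],[0,0,0,0,0,0,0],[0,0,0,0,0,0,0],[0,0,0,0,0,0,0]])

```text
t: 26.1
ee_pos: [680.9, -147.4, 36.9]
tool_rot: [[1.0, 0.001, 0.002], [0.001, -1.0, -0.0], [0.002, 0.0, -1.0]]
wrist_force: [-2.0, 0.8, 5.6]
opening: 0.452
grip_force: 79.5
```

Call:
arm_command(commands=[[0,0,0,-10,0,0,0],[0,0,0,-25,0,0,0],[0,0,0,-30,0,0,0],[0,0,0,-35,0,0,0],[0,0,0,-30,0,0,0],[0,-10,-14,0,0,0,0],[0,-20,-27,0,0,0,0],[0,-20,-27,0,0,0,0]], force=90)

```text
t: 26.9
ee_pos: [628.6, -79.1, 165.0]
tool_rot: [[1.0, -0.001, -0.001], [-0.001, -1.0, 0.0], [-0.001, -0.0, -1.0]]
wrist_force: [0.3, 0.7, -4.6]
opening: 0.449
grip_force: 91.2
```

Call:
arm_command(commands=[[0,-20,-27,0,0,0,0],[0,-20,-27,0,0,0,0],[0,-20,-27,0,0,0,0],[0,-20,-27,0,0,0,0],[0,-20,-27,0,0,0,0],[0,-20,-27,0,0,0,0],[0,-20,-27,0,0,0,0],[0,-20,-27,0,0,0,0]])

```text
t: 27.7
ee_pos: [468.4, 137.1, 165.4]
tool_rot: [[1.0, 0.0, -0.001], [0.0, -1.0, 0.0], [-0.001, -0.0, -1.0]]
wrist_force: [0.1, 0.2, -4.0]
opening: 0.459
grip_force: 91.2
```

Remaining: x −68, y +101.

Call:
arm_command(commands=[[0,-18,-27,0,0,0,0],[0,-18,-27,0,0,0,0],[0,-18,-27,0,0,0,0],[0,-13,-20,10,0,0,0],[0,0,0,15,0,0,0],[0,0,0,0,0,0,0]])

```text
t: 28.3
ee_pos: [401.1, 236.7, 139.0]
tool_rot: [[1.0, 0.002, -0.003], [0.002, -1.0, -0.002], [-0.003, 0.002, -1.0]]
wrist_force: [1.0, -0.8, -4.7]
opening: 0.452
grip_force: 91.5
```

```bash
python3 - <<'E'
from h import *
st();i=cams.camera_info('wrist')
p,d=cams.read_camera('wrist');cv2.imwrite('pics/w8.png',p[60:360,80:480,::-1])
rim(p[:,:,::-1].copy(),i,[400.2,238.4],rad=39)
E
```

```text
28.3 [401.1 236.7 139. ] [ 1.     0.002 -0.003] 0.452 91.5 [ 1.  -0.8 -4.7]
rim 39 1816 of 2488.0 centre 401.2 240.39999999999998
```

View pics/w8.png

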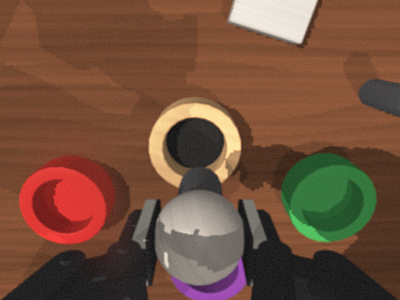

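The light-wood holder_l is at crop (195,143), with the punch just above it. Lower.

Call:
arm_command(commands=[[0,0,-2,15,0,0,0],[0,0,0,25,0,0,0],[0,0,0,20,0,0,0],[0,0,0,15,0,0,0],[0,0,0,9,0,0,0],[0,0,0,5,0,0,0],[0,0,0,1,0,0,0],[0,0,0,0,0,0,0]])

```text
t: 29.15
ee_pos: [403.2, 239.7, 50.9]
tool_rot: [[1.0, 0.001, 0.001], [0.001, -1.0, 0.001], [0.001, -0.001, -1.0]]
wrist_force: [0.5, 0.2, -3.2]
opening: 0.448
grip_force: 91.5
```

Call:
arm_command(commands=[[0,0,0,1,0,0,0],[0,0,0,0,0,0,0]])

```text
t: 29.35
ee_pos: [403.0, 239.7, 49.8]
tool_rot: [[1.0, 0.001, 0.001], [0.001, -1.0, 0.001], [0.001, -0.001, -1.0]]
wrist_force: [-0.8, 0.2, -3.7]
opening: 0.456
grip_force: 91.5
```

Call:
arm_command(commands=[[0,0,0,1,0,0,0],[0,0,0,1,0,0,0],[0,0,0,0,0,0,0]])

```text
t: 29.65
ee_pos: [402.7, 239.4, 47.2]
tool_rot: [[1.0, 0.001, -0.0], [0.001, -1.0, -0.0], [-0.0, 0.0, -1.0]]
wrist_force: [-0.2, -0.4, -3.8]
opening: 0.45
grip_force: 91.5
```

Call:
arm_command(commands=[[0,0,0,1,0,0,0],[0,0,0,0,0,0,0]])

```text
t: 29.85
ee_pos: [403.1, 239.5, 46.9]
tool_rot: [[1.0, 0.001, 0.001], [0.001, -1.0, -0.0], [0.001, 0.0, -1.0]]
wrist_force: [-1.8, -1.9, 5.0]
opening: 0.451
grip_force: 92.6
```

Contact. Release, rise, then move aside.

Call:
arm_command(commands=[[0.6,0,0,0,0,0,0],[0.8,0,0,0,0,0,0],[1,0,0,0,0,0,0],[1,0,0,0,0,0,0],[1,0,0,-30,0,0,0],[1,0,0,-40,0,0,0],[1,0,0,-40,0,0,0],[1,0,0,-20,0,0,0]])

```text
t: 30.65
ee_pos: [403.8, 240.4, 179.8]
tool_rot: [[1.0, 0.001, 0.003], [0.001, -1.0, 0.003], [0.003, -0.003, -1.0]]
wrist_force: [0.0, -0.2, -0.2]
opening: 1.0
grip_force: 0.0
```

Call:
arm_command(commands=[[1,10,-20,0,0,0,0],[1,10,-35,0,0,0,0],[1,10,-35,0,0,0,0],[1,10,-35,0,0,0,0],[1,10,-35,0,0,0,0],[1,0,0,0,0,0,0],[1,0,0,0,0,0,0]])

```text
t: 31.35
ee_pos: [452.4, 399.8, 175.3]
tool_rot: [[1.0, 0.001, -0.001], [0.001, -1.0, -0.001], [-0.001, 0.001, -1.0]]
wrist_force: [-0.2, -0.7, 0.1]
opening: 0.996
grip_force: 0.0
```

```bash
python3 - <<'E'
from h import *
st();p=ballat('top',[403,240],65)
for c,z in[([592,18],69),([465,-99],73),([424,-245],77)]:ballat('top',c,z)
p,d=cams.read_camera('side');cv2.imwrite('pics/end.png',p[:,:,::-1]);st()
E
```

```text
31.35 [452.4 399.8 175.3] [ 1.     0.001 -0.001] 0.996 0.0 [-0.2 -0.7  0.1]
top pred [174. 256.] seen 175.5 257.0 308 -> [400.9 236.6  65. ]
top pred [280. 166.] seen 280.0 167.5 188 -> [589.   18.5  69. ]
top pred [337. 225.] seen 336.0 225.5 119 -> [463.9 -97.2  73. ]
top pred [410. 244.] seen 406.5 245.0 65 -> [ 422.6 -238.8   77. ]
31.6 [452.5 398.8 176.7] [1. 0. 0.] 1.0 0.0 [ 0.  -0.   0.1]
```

View pics/end.png

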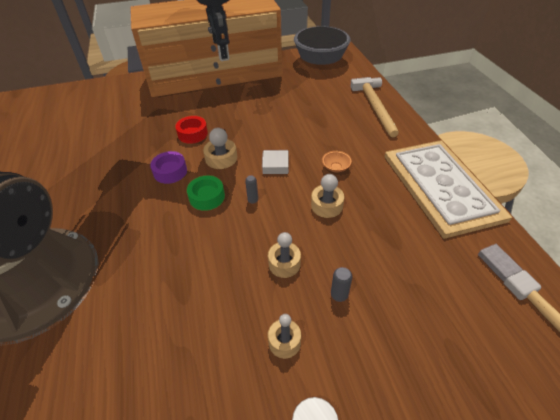

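All four punches stand upright: L at (219,145), M (329,190), S (285,245), XS (285,325). The flats at (251,190) and (342,284) have not moved.

```bash
python3 -c "
from plant import env
print(env.job_done())"
```

```text
the job is handed in; nothing more can be done
None
```

All four doming punches stand upright, ball up, each in the holder of its own size; the flat-topped punches were not moved, and the job was handed in at about 32 s.

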